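Run a shelf board out to the setting gauge and hold it

ROBOT

A 6-joint arm with a two-finger parallel gripper is mounted at the origin on the work surface. World frame = base frame: x ahead of the robot, y to its left, z up, the work surface at z = 0. Lengths are in m, angles in rad, forces in N, time in s.
With the tool pointing down it reaches from about 0.35 to 0.975 m from the base axis. Payload 4.9 kg.
Tool frame: the origin (TCP) lies at the very end of the fingers, on their centre line; the grasp point (between the pads) lies 19 mm behind it (pinch_z is the distance from the TCP to the grasp point, in m); z points along the fingers, y is the line along which they close (so a half turn about z gives the same grasp; the last joint's range is limited). The gripper opens to 85 mm and grips with 20 to 120 N. Pads are 22 mm wide; open, the fingers measure 114 mm over their backs; the gripper's body (76 mm by 85 mm) begins 54 mm behind the grasp point. The pads swing forward as they close: fully open they stand 13 mm farther back than shut.
Start: joints at [-0.119, 0.053, 1.613, -0, 1.476, -0.119], TCP at [0.625, 0, 0.231] pointing down, gripper open.
Joint ranges: [-3.01, 3.01], [-1.01, 2.22], [0.06, 2.58], [-1.02, 4.17], [0.09, 2.62], [-3.14, 3.14]. Speed limits (rad/s): [2.57, 2.57, 3.14, 3.14, 3.14, 3.14].

INTERFACE

Orientations are given as a unit quaternion [w, x, y, z].
In Python, from plant import * gives the robot as it stands. The module is installed in compiled form; this text tells all that it offers.
- The arm moves only by the tool play_rows, never from a script. Its arguments are lists of equal length, an entry for each row: "linear": the shift along the world's x, y, z in m, a list of three; "turn": the turn about the world's z in degrees. A call has 1 to 8 rows; each row shifts and turns the commanded pose from where the row before left it; what a row does not reach is not made up. A row lasts 1/8 s, in which the tool goes at most 62.5 mm and 10.7 degrees, less where a joint would pass 70% of its speed; a pose out of reach is approached as far as the arm can. A call is refused whole if a number of a shift passes 0.0625 or a number of a turn 10.7, either way. A call with a gripper value outside its range is refused whole. "hand" is the finger opening in m, from 0 to 0.0854, set as the call begins (left out, the last holds). The fingers move at their own pace and stop on an object; the grip force is fixed at half the most. Time passes only in rows, so rows that do not move let the fingers close. It gives the time, the measured TCP pose, the force, the opening and the grip force at its end, in the units of the state.
- state(): the state, without advancing time (a new reading comes with each control period).
- grab_frame(name): name is "scene" or "side" or "wrist"; returns the picture (384x512x3 uint8, red, green, blue); there is no depth.
- camera_info(name): a dict with "camera_matrix" (3x3 intrinsics, pixels), "origin" and "attitude" of the camera in the world; the wrist camera has in their place "mount" (4x4, takes a point from camera to tool coordinates, whose origin is the TCP and whose axes are the flange's). Camera axes: x right, y down, z forward; pixel columns grow to the right and rows downward; lengths in m; the calibration is good to about 2 mm. A picture is of the moment at which its call begins: read the wrist's pose just before it. camera_info takes no time and is no camera call.
- job_done(): hands the job in; it is judged then, once.
Trained networks look in the newest picture that a camera, given by its name, has taken for a name from the list of things; names that differ only in an ending like _2 or _b are one class to them, and where a whole thing is asked for, a point or a joint stands for the part that bears it (a point fixed in the world has none). Each returns a list of dicts, best first, with "p" (0 to 1); they miss things now and then, are a little off and sometimes report something else, mostly with a low value. They report only what shows in the picture. A call takes as long as a camera call. They do not tell look-alikes from the thing itself.
- trace(camera, thing): "region" (384x512 bool, what is visible of it) and "location" ([column, row] in pixels, amid what is visible of it).
The state is a dict: "time": time; "joint_pos": joint angles; "joint_vel": joint speeds; "joint_efforts": joint torques, N m; "tool_pos": TCP position; "tool_rot": TCP orientation; "contact_force": force on the tool from outside, world axes, zero at the start; "ft_torque": the same for the moment, N m; "gripper_width": opening from 0.0 (shut) to 1.0 (fully open); "grasp_force": force on a finger pad.
Only numpy, scipy, OpenCV 4.12 (cv2) and the standard library are available. Lean on these libraries where they do the work, as an engineer would, in place of code of your own. Each camera call takes 0.05 s, during which the arm holds its last target. There are 200 camera calls.

TASK

Slide the white shelf board straight out along the top of the grey bench riser, without lifting it off, until its overhanging end is in line with the upright blade of the steel setting gauge. It will then tip if let go, so finish while still holding it, still and flat on the riser, so that I can fit its support leg; do not push it against the gauge or shift the bottle, jar and box standing around.

Things in the scene. Friction and masses are not known exactly. Their poses are not given: they have to be found in the camera images.
- riser_edge (a point): Middle of the upper edge of the riser's outward end, 90 mm above the bench. Its axes are the riser's: x points outward, the way the board is to slide; z up. The riser's top runs from this edge 280 mm towards -x.
- riser: Bench riser: a small table fixed to the bench, with a grey top and four steel legs. Top 280 mm long (x) by 160 mm wide (y), 90 mm above the bench. Origin on the bench under the middle of the top; x points outward, z up.
- board_grip (a point): Centre of the board's grip rib: an aluminium bar standing on the board's top across its inner end, 14 mm thick along x, 60 mm long along y, 32 mm high over the board. This point is half-way up it, 16 mm over the board's top, 121 mm above the bench, 35 mm from the board's inner end and 325 mm from its outward end. Axes as the board's: x outward, z up.
- board_end (a point): The point to bring in line with the gauge: middle of the upper edge of the board's outward end, 105 mm above the bench; 325 mm along the board's x from the rib's centre and 16 mm below it.
- board: Shelf board: loose white plate 360 mm long (x), 110 wide (y), 15 thick, about 0.45 kg (varies), lying flat on the riser. It overhangs the outward end by 80 to 130 mm at the start; past about 185 mm it tips unless held down. Origin: centre of its underside, 90 mm above the bench; x to its outward end, z up.
- gauge_mark (a point): The mark: the edge nearest the board of the gauge's upright blade, middle of its thickness, at the height of the board's top (105 mm). It lies 222 to 255 mm out from the riser's edge, about 20 mm clear of the board's path, on the riser's -y side. Axes as the riser's. The board's end is in line when both are equally far out along the riser's x.
- gauge: Setting gauge fixed to the bench beside the board's path: an upright bright steel blade, 4 mm thick (x), 40 mm wide (y), rising to 140 mm above the bench, square to the riser's length, on a dark base. Origin on the bench straight below the mark; x outward as the riser's.
- wash_bottle: Bystander: plastic bottle with cap, 64 mm across, 150 mm high, standing beside the work; origin at the centre of its foot. Leave it alone.
- jar: Bystander: clear lidded jar, 68 mm across, 80 mm high, standing beyond the riser; origin at the centre of its foot. Leave it alone.
- tip_box: Bystander: closed plastic box 120 x 85 x 55 mm, standing beside the work; origin at the centre of its foot. Leave it alone.
There are look-alikes about, which are no part of the job. Of the things that look like the gauge, the largest one is meant.

How it is judged:
By the outcome, as a careful person would: the job done as asked, in the order asked, and still so for the second after the job is handed in, while the arm keeps its last pose, push and grip.
It also fails if it takes over 37 s, if anything falls off the work surface, if the arm or the gripper's body presses on something with over 40 N, if the wrist force passes 120 N, or if a joint passes its speed limit or range.

## Working session

There is one attempt and no reset: what is moved stays moved. The work goes in short steps, Python scripts to look and compute and a tool call to move; the robot and the scene stay as the last step left them, time stands still between calls to the robot, and variables do not carry over. Pictures are saved under pics/ and viewed, at most 10 in all, crops included, and the job is handed in when it is done.

Besides the shell and the picture viewer there is one more tool, called after "Call:" as name(argument=value, ...) on one line, values as JSON. play_rows: Moves the arm, as the interface text tells. Its arguments: {"type":"object","properties":{"linear":{"type":"array","items":{"type":"array","items":{"type":"number"}}},"turn":{"type":"array","items":{"type":"number"}},"hand":{"type":"number"}},"required":["linear","turn"]}

```bash
mkdir -p pics
cat > h.py <<'E'
from plant import *
import numpy as np, cv2
from scipy.spatial.transform import Rotation as R
def cam(n,s=None):
    c=camera_info(n);K=np.array(c["camera_matrix"])
    if "mount" in c:
        s=s or state();q=s["tool_rot"];T=np.eye(4);T[:3,:3]=R.from_quat([q[1],q[2],q[3],q[0]]).as_matrix();T[:3,3]=s["tool_pos"]
        T=T@np.array(c["mount"]);return K,T[:3,:3],T[:3,3]
    a=np.array(c["attitude"],float)
    if a.shape!=(3,3): a=R.from_quat([a[1],a[2],a[3],a[0]]).as_matrix()
    return K,a,np.array(c["origin"])
def at_z(C,uv,z):
    K,A,o=C;d=A@np.linalg.inv(K)@np.array([uv[0],uv[1],1.]);return o+d*(z-o[2])/d[2]
def proj(C,P):
    K,A,o=C;p=K@(A.T@(np.array(P)-o));return p[:2]/p[2]
def snap(n,f):
    im=grab_frame(n);cv2.imwrite(f,im[:,:,::-1]);return im
E
python3 - <<'E'
from h import *
print(state())
for n in ["scene","side","wrist"]:
    print(n,camera_info(n))
    snap(n,f"pics/{n}0.png")
    C=cam(n)
    for t,z in [("board",.105),("riser",.09),("gauge",.07),("board_grip",.121),("wash_bottle",.075),("jar",.04),("tip_box",.03)]:
        for r in trace(n,t)[:3]:
            print(n,t,round(r["p"],2),np.round(r["location"]),r["region"].sum(),at_z(C,r["location"],z).round(3))
a=cv2.imread("pics/scene0.png");b=cv2.imread("pics/side0.png")
E
```

```text
{'time': 0.0, 'joint_pos': array([-1.18978474e-01,  5.33588604e-02,  1.61428641e+00,  2.53375056e-05,
        1.47598249e+00, -1.18978711e-01]), 'joint_vel': array([-0.00055086,  0.000174  ,  0.0002098 ,  0.00263537, -0.00100054,
       -0.00071222]), 'joint_efforts': array([ 2.70554956e-04, -3.93670499e+01, -3.70175600e+01, -1.62778279e-04,
        6.93513779e-03, -6.06393527e-06]), 'tool_pos': array([6.24385899e-01, 9.43814272e-05, 2.30066304e-01]), 'tool_rot': array([-8.07630959e-04,  7.07107188e-01,  7.07105642e-01, -6.19112390e-04]), 'contact_force': array([ 0.98121158,  0.22855952, -0.6424781 ]), 'ft_torque': array([0.0054684 , 0.04106465, 0.01800321]), 'grasp_force': 0.0, 'gripper_width': 1.001212850180187}
scene {'camera_matrix': array([[392.23689349,   0.        , 252.5910905 ],
       [  0.        , 392.23689349, 190.85460659],
       [  0.        ,   0.        ,   1.        ]]), 'origin': array([1.29143734, 0.06242157, 1.18170147]), 'attitude': array([-0.18451031,  0.64577127,  0.7144266 , -0.19629074])}
scene board 0.68 [265. 168.] 3064 [0.547 0.042 0.105]
scene riser 0.8
[... 1346 characters left out ...]
    , 258.55945769],
       [  0.        , 322.91809825, 189.95147921],
       [  0.        ,   0.        ,   1.        ]]), 'mount': array([[-3.97353915e-04, -9.48922050e-01, -3.15510357e-01,
         8.17160846e-02],
       [ 9.99999847e-01, -4.98207248e-04,  2.38996873e-04,
        -3.75170362e-04],
       [-3.83978949e-04, -3.15510214e-01,  9.48922103e-01,
        -1.43655040e-01],
       [ 0.00000000e+00,  0.00000000e+00,  0.00000000e+00,
         1.00000000e+00]])}
wrist board 0.73 [171. 140.] 38771 [0.551 0.036 0.105]
wrist riser 0.57 [242. 153.] 13218 [0.61  0.022 0.09 ]
wrist board_grip 0.75 [169. 135.] 39124 [0.555 0.042 0.121]
wrist jar 0.94 [401. 256.] 2627 [ 0.791 -0.111  0.04 ]
```

View pics/scene0.png

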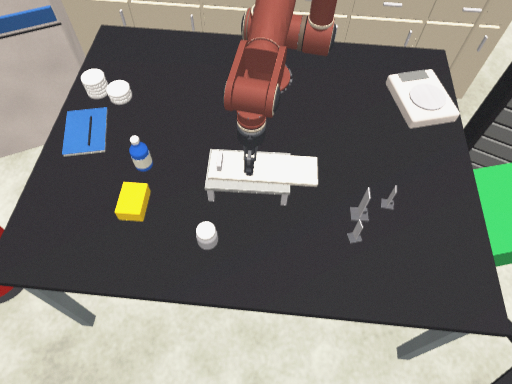

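View pics/side0.png

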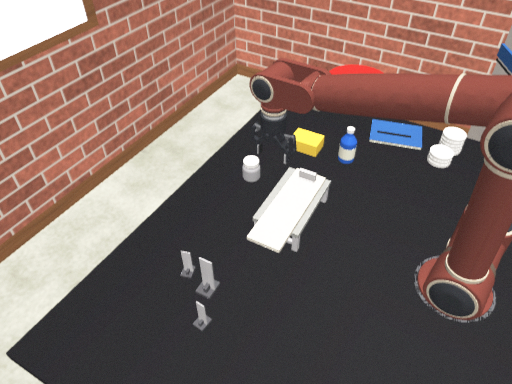

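The scene shows the board pointing right (world +y), rib at about (220,160), board end at about x=318, and the largest gauge at about (363,205). In the side view the same gauge is at (207,277). I need closer crops.

Run:
```python
import cv2
a=cv2.imread("pics/scene0.png")[140:250,195:410];cv2.imwrite("pics/s1.png",cv2.resize(a,None,fx=3.7,fy=3.7,interpolation=cv2.INTER_CUBIC))
a=cv2.imread("pics/side0.png")[160:340,175:345];cv2.imwrite("pics/s2.png",cv2.resize(a,None,fx=3.3,fy=3.3,interpolation=cv2.INTER_CUBIC))
```

```text
(no output)
```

View pics/s1.png

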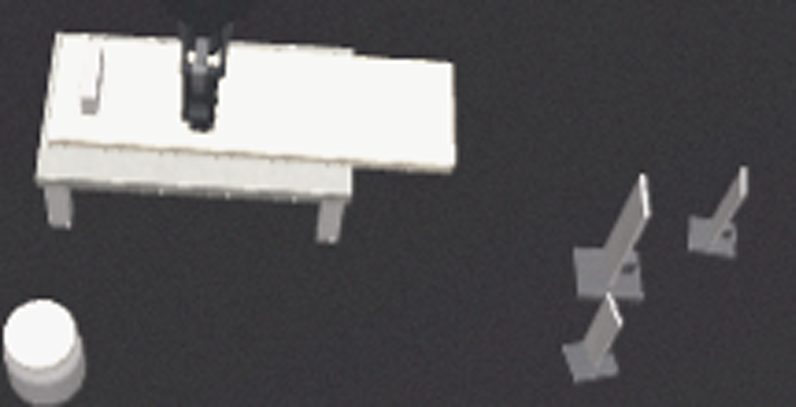

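View pics/s2.png

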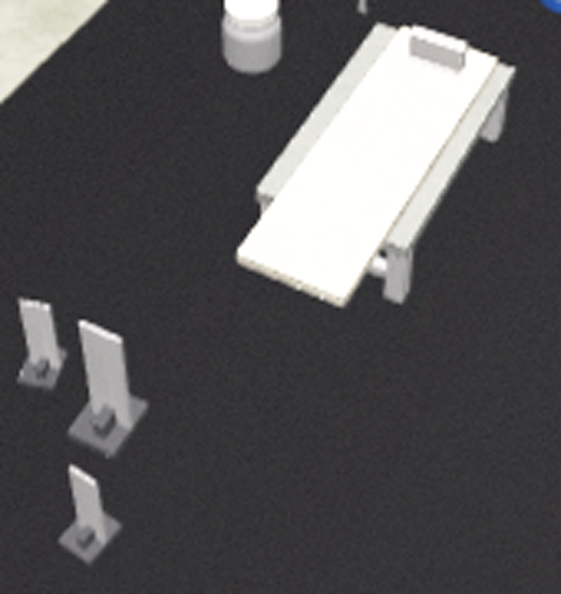

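View pics/wrist0.png

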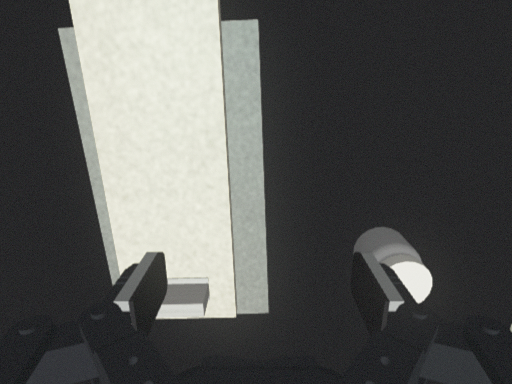

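Run:
```python
from h import *
S=cam("scene");D=cam("side");W=cam("wrist")
s=lambda u,v:((u+.5)/3.7-.5+195,(v+.5)/3.7-.5+140)
d=lambda u,v:((u+.5)/3.3-.5+175,(v+.5)/3.3-.5+160)
def p(n,C,uv,z):print(n,at_z(C,uv,z).round(4)[:2])
p("gauge near S",S,s(643,175),.14);p("gauge far S",S,s(648,217),.14)
p("gauge near D",D,d(124,338),.14);p("gauge far D",D,d(80,322),.14)
p("end A S",S,s(454,63),.105);p("end B S",S,s(455,166),.105)
p("end A D",D,d(342,300),.105);p("end B D",D,d(238,257),.105)
p("riser edge B S",S,s(351,181),.09);p("riser edge A S",S,s(352,48),.09)
p("riser in B S",S,s(38,176),.09)
p("riser edge A D",D,d(403,244),.09);p("riser edge B D",D,d(262,190),.09)
p("riser W",W,(60,28),.09);p("riser W",W,(258,20),.09);p("riser in W",W,(268.5,313),.09)
p("board inB W",W,(236,318),.105);p("board edge W",W,(220,2),.105)
p("rib top W",W,(209,278),.137);p("rib top W near",W,(206,297),.137)
p("rib S",S,s(82,98),.137);p("rib S",S,s(97,98),.137)
p("rib S top",S,s(87,40),.137);p("rib S topR",S,s(102,40),.137)
p("rib D",D,d(412,45),.137);p("rib D",D,d(414,30),.137);p("rib D",D,d(465,52),.137)
```

```text
gauge near S [0.6091 0.371 ]
gauge far S [0.6503 0.3729]
gauge near D [0.6097 0.3665]
gauge far D [0.6511 0.3712]
end A S [0.482  0.2148]
end B S [0.5941 0.2171]
end A D [0.4841 0.2162]
end B D [0.5892 0.2198]
riser edge B S [0.6097 0.1278]
riser edge A S [0.4633 0.1215]
riser in B S [ 0.6333 -0.1479]
riser edge A D [0.4713 0.1192]
riser edge B D [0.6196 0.1258]
riser W [0.4665 0.1231]
riser W [0.6243 0.1287]
riser in W [ 0.6352 -0.1511]
board inB W [ 0.6017 -0.1449]
board edge W [0.5963 0.1382]
rib top W [ 0.5823 -0.0766]
rib top W near [ 0.5787 -0.0958]
rib S [ 0.5783 -0.1135]
rib S [ 0.5769 -0.1004]
rib S top [ 0.5152 -0.1182]
rib S topR [ 0.5137 -0.1048]
rib D [ 0.5668 -0.0876]
rib D [ 0.5754 -0.1098]
rib D [ 0.5152 -0.1049]
```

Call:
play_rows(linear=[[-0.01,0.047,0.004],[-0.01,0.047,0.004],[-0.01,0.047,0.004],[-0.01,0.047,0.004],[-0.01,0.047,0.004],[-0.005,0.045,0.004],[0,0,0],[0,0,0]], turn=[0,0,0,0,0,0,0,0])

```text
time: 2.2
tool_pos: [0.57, 0.2797, 0.2551]
tool_rot: [0.0, 0.707, 0.707, -0.0]
contact_force: [0.4, -0.4, -0.0]
gripper_width: 1.003
grasp_force: 0.0
```

Run:
```python
from h import *
s=state();print(s["tool_pos"],s["time"]);im=snap("wrist","pics/w1.png")
C=cam("wrist",s)
np.set_printoptions(suppress=True,precision=4)
# predicted pixels
for n,P in [("mark",(.6095,.369,.14)),("end",(.537,.217,.105)),("edge",(.545,.126,.09))]:print(n,proj(C,P))
cv2.imwrite("pics/w1b.png",cv2.resize(im[:,:,::-1],(800,600),interpolation=cv2.INTER_CUBIC))
```

```text
[0.56996755 0.27969825 0.25511717] 2.2
mark [311.4901  71.8562]
end [226.0691 234.0175]
edge [236.9169 300.5866]
```

View pics/w1b.png

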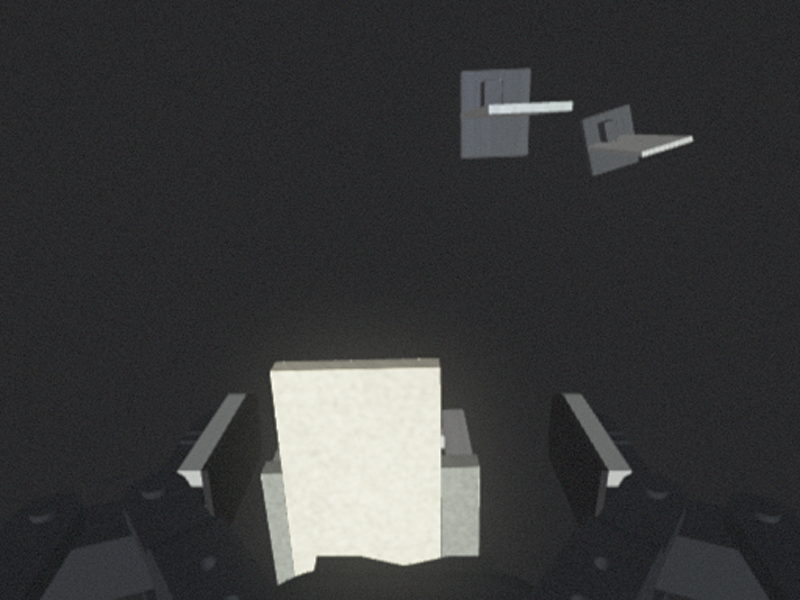

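Run:
```python
from h import *
C=cam("wrist");f=lambda u,v:((u+.5)*.64-.5,(v+.5)*.64-.5)
P=lambda uv,z:at_z(C,f(*uv),z)[:2]
m=P((489,109),.14);m2=P((573,106),.14);a=P((272,372),.105);b=P((440,367.5),.105);r1=P((264,474),.09);r2=P((479,467.5),.09)
for n,x in zip(["m","m2","a","b","r1","r2"],[m,m2,a,b,r1,r2]):print(n,x.round(4))
v=r2-r1;yr=np.degrees(np.arctan2(v[1],v[0]));print(yr,np.linalg.norm(v));v=b-a;print(np.degrees(np.arctan2(v[1],v[0])),np.linalg.norm(v))
v=m2-m;print(np.degrees(np.arctan2(v[1],v[0])),np.linalg.norm(v))
for t in (1.5,2.0,2.4):
    t=np.radians(t);u=np.array([-np.sin(t),np.cos(t)])
    print(np.degrees(t),"slide",(m-(a+b)/2)@u,"overhang",((a+b-r1-r2)/2)@u,"mark",(m-(r1+r2)/2)@u,"rib",(a+b)/2-.325*u)
```

```text
m [0.6106 0.3701]
m2 [0.6508 0.3714]
a [0.4843 0.2123]
b [0.5927 0.2154]
r1 [0.4672 0.1221]
r2 [0.6239 0.1276]
1.9902548052012725 0.15679824095605094
1.6287484738571112 0.10839713851818035
1.8552879134602511 0.040257068073611624
1.5000000000000002 slide 0.15427758556601748 overhang 0.08912079654166286 mark 0.2433983821076803 rib [ 0.54699515 -0.11104971]
2.0 slide 0.153607114469838 overhang 0.08915841153001627 mark 0.24276552599985426 rib [ 0.54982998 -0.1109631 ]
2.4 slide 0.15306231271303392 overhang 0.08918361501489966 mark 0.24224592772793357 rib [ 0.55209723 -0.110876  ]
```

Call:
play_rows(linear=[[-0.003,-0.048,0],[-0.003,-0.048,0],[-0.003,-0.048,0],[-0.003,-0.048,0],[-0.003,-0.048,0],[-0.003,-0.048,0],[-0.003,-0.048,0],[0,-0.048,0]], turn=[-9.8,-9.8,-9.8,-9.8,-9.8,-9.8,-9.8,-9.8])

```text
time: 3.25
tool_pos: [0.5481, -0.1069, 0.2553]
tool_rot: [0.0, 0.995, 0.097, 0.0]
contact_force: [0.3, 0.2, 0.1]
gripper_width: 1.001
grasp_force: 0.0
```

Call:
play_rows(linear=[[0,-0.006,-0.01],[0,0,-0.02],[0,0,0],[0,0,0]], turn=[-9.6,0,0,0])

```text
time: 3.75
tool_pos: [0.5488, -0.1095, 0.2251]
tool_rot: [-0.0, 1.0, 0.018, -0.0]
contact_force: [0.8, 0.2, -0.0]
gripper_width: 1.001
grasp_force: 0.0
```

Run:
```python
from h import *
s=state();print(s["tool_pos"],s["tool_rot"],s["joint_pos"],s["time"]);im=snap("wrist","pics/w2.png")
C=cam("wrist",s)
for n,P in [("rib",(.549,-.111,.137)),("ribl",(.549,-.104,.137)),("ribr",(.549,-.118,.137))]:print(n,proj(C,P))
cv2.imwrite("pics/w2b.png",cv2.resize(im[:,:,::-1],(800,600),interpolation=cv2.INTER_CUBIC))
```

```text
[ 0.54883106 -0.1095098   0.22507655] [-9.60749307e-05  9.99830140e-01  1.84288033e-02 -2.46003414e-04] [-3.29927105e-01 -9.86874007e-02  1.77222785e+00  1.27263189e-05
  1.46858025e+00  1.20400823e+00] 3.75
rib [261.39214939 194.50145296]
ribl [252.18399805 194.18185323]
ribr [270.59464113 194.82085626]
```

View pics/w2b.png

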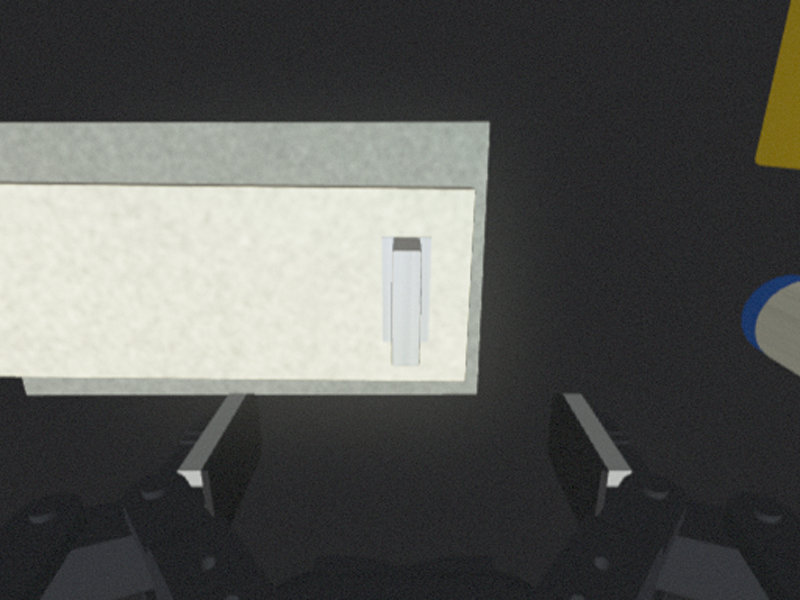

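The rib is at (406,305) in the enlarged picture, within about 1 mm of the prediction and centred between the fingers. Going down to grasp it.

Call:
play_rows(linear=[[0,0,-0.04],[0,0,-0.04],[0,0,-0.025],[0,0,-0.01],[0,0,0],[0,0,0]], turn=[0,0,0,0,0,0])

```text
time: 4.55
tool_pos: [0.5502, -0.1103, 0.1122]
tool_rot: [0.001, 1.0, 0.018, 0.001]
contact_force: [1.0, 0.3, 0.2]
gripper_width: 0.998
grasp_force: 0.0
```

Call:
play_rows(linear=[[0,0,0],[0,0,0],[0,0,0],[0,0,0],[0,0,0],[0,0,0],[0,0,0],[0,0,0]], turn=[0,0,0,0,0,0,0,0], hand=0)

```text
time: 5.55
tool_pos: [0.5493, -0.1103, 0.1106]
tool_rot: [0.0, 1.0, 0.017, 0.0]
contact_force: [1.6, -1.6, 0.9]
gripper_width: 0.153
grasp_force: 60.3
```

Call:
play_rows(linear=[[-0.0003,0.01,-0.0005],[-0.0006,0.018,0],[-0.0007,0.02,0],[-0.0007,0.02,0],[-0.0007,0.02,0],[-0.0007,0.02,0],[-0.0006,0.018,0],[-0.0004,0.01,0]], turn=[0,0,0,0,0,0,0,0])

```text
time: 6.55
tool_pos: [0.5446, 0.0262, 0.1106]
tool_rot: [0.001, 1.0, 0.018, 0.0]
contact_force: [0.4, -5.3, 4.4]
gripper_width: 0.151
grasp_force: 61.0
```

Call:
play_rows(linear=[[-0.0001,0.005,0],[0,0.004,0],[0,0,0],[0,0,0],[0,0,0]], turn=[0,0,0,0,0])

```text
time: 7.18
tool_pos: [0.5445, 0.0348, 0.1105]
tool_rot: [0.0, 1.0, 0.018, 0.0]
contact_force: [-0.3, -4.9, 5.3]
gripper_width: 0.154
grasp_force: 60.9
```

Run:
```python
from h import *
s=state();print(s["tool_pos"],s["contact_force"],s["ft_torque"],s["grasp_force"],s["time"])
a=snap("scene","pics/s3.png")[120:240,270:400];b=snap("side","pics/d3.png")[190:320,170:300]
a=cv2.resize(a,None,fx=3,fy=3,interpolation=cv2.INTER_CUBIC);b=cv2.resize(b,None,fx=3,fy=3,interpolation=cv2.INTER_CUBIC)
h=min(len(a),len(b));cv2.imwrite("pics/c3.png",np.hstack([a[:h],b[:h]])[:,:,::-1])
```

```text
[0.54454437 0.03482527 0.11054702] [-0.2927697 -4.8860468  5.3163245] [-0.59128643  0.00208615  0.10702719] 60.92763841152191 7.175
```

View pics/c3.png

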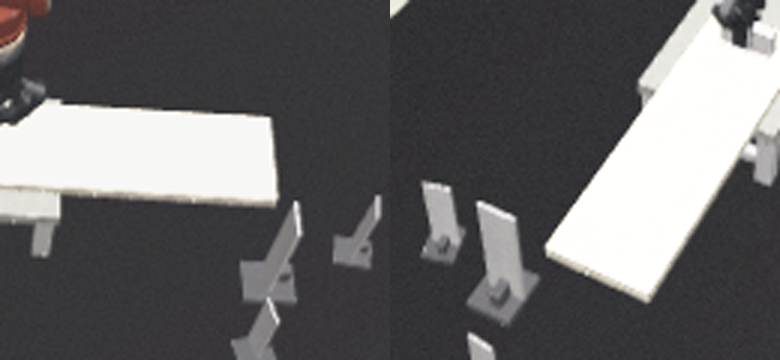

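Run:
```python
from h import *
S=cam("scene");D=cam("side")
s=lambda u,v:((u+.5)/3-.5+270,(v+.5)/3-.5+120)
d=lambda u,v:((u+.5)/3-.5+170,(v+.5)/3-.5+190)
u=np.array([-np.sin(.0349),np.cos(.0349)])
for C,A,B,G,H in[(S,s(271,117),s(277,199),s(297.5,202),s(302,237)),(D,d(261,295),d(156,247),d(125,217),d(87,203))]:
    A,B=[at_z(C,x,.105)[:2] for x in(A,B)];G,H=[at_z(C,x,.14)[:2] for x in(G,H)]
    print(A.round(4),B.round(4),G.round(4),H.round(4),"gap",(G-(A+B)/2)@u,(H-(A+B)/2)@u)
```

```text
[0.4751 0.3591] [0.5848 0.3608] [0.6093 0.3723] [0.6515 0.3746] gap 0.009585784275514007 0.010370154699086875
[0.4743 0.3575] [0.5849 0.3611] [0.612  0.3675] [0.6514 0.3718] gap 0.005342544499484726 0.00829773308098046
```

The board slid about 145 mm and is flat. The scene view puts its end at about (277,199) and the blade top at (297,202). All three cameras agree on roughly 8.4 mm still to go.

Call:
play_rows(linear=[[-0.0001,0.003,0],[-0.0001,0.003,0],[-0.0001,0.0025,0],[0,0,0],[0,0,0],[0,0,0],[0,0,0],[0,0,0]], turn=[0,0,0,0,0,0,0,0])

```text
time: 8.28
tool_pos: [0.5444, 0.0429, 0.1107]
tool_rot: [0.001, 1.0, 0.018, 0.001]
contact_force: [-0.5, -4.7, 5.0]
gripper_width: 0.154
grasp_force: 60.9
```

Run:
```python
from h import *
s=state();print(s["tool_pos"],s["contact_force"],s["ft_torque"],s["grasp_force"],s["time"])
a=snap("scene","pics/s4.png")[150:220,340:400];b=snap("side","pics/d4.png")[240:310,180:270]
a=cv2.resize(a,None,fx=5,fy=5,interpolation=cv2.INTER_CUBIC);b=cv2.resize(b,None,fx=5,fy=5,interpolation=cv2.INTER_CUBIC)
cv2.imwrite("pics/c4.png",np.hstack([a,b])[:,:,::-1])
```

```text
[0.54436856 0.04288608 0.11065461] [-0.49282318 -4.7024522   4.95112745] [-0.88940984 -0.02138829  0.07548317] 60.91650366783142 8.275
```

View pics/c4.png

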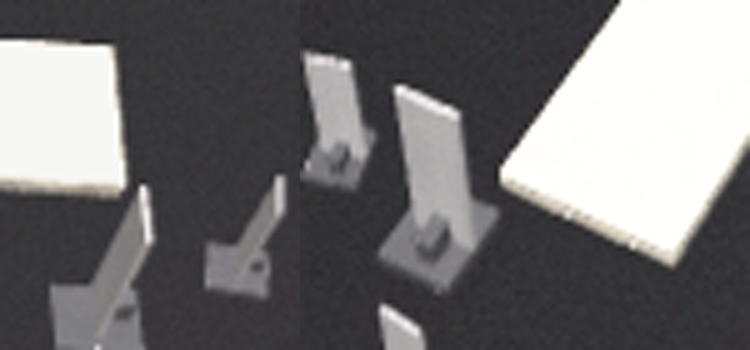

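Run:
```python
from h import *
S=cam("scene");D=cam("side")
s=lambda u,v:((u+.5)/5-.5+340,(v+.5)/5-.5+150)
d=lambda u,v:((u+.5)/5-.5+180,(v+.5)/5-.5+240)
u=np.array([-np.sin(.0349),np.cos(.0349)])
for C,A,B,G,H in[(S,s(114,44),s(126,186),s(144,187),s(150,243)),(D,d(371,257),d(201,178),d(159,110),d(97,88))]:
    A,B=[at_z(C,x,.105)[:2] for x in(A,B)];G,H=[at_z(C,x,.14)[:2] for x in(G,H)]
    print(A.round(4),B.round(4),G.round(4),H.round(4),"gap",(G-(A+B)/2)@u,(H-(A+B)/2)@u)
```

```text
[0.4731 0.3673] [0.5869 0.3697] [0.6094 0.3709] [0.6501 0.3724] gap -0.00031331538126907555 -0.00027715607085908485
[0.4762 0.3694] [0.5835 0.3726] [0.6126 0.3663] [0.6509 0.371 ] gap -0.0075643687814916215 -0.004197144951263034
```

Run:
```python
from h import *
u=np.array([-np.sin(.0349),np.cos(.0349),0])
for n,f in(("scene","pics/s4.png"),("side","pics/d4.png")):
    C=cam(n);g=cv2.imread(f,0).astype(np.float32)
    for lab,base,z,w in(("end",(.533,.368),.105,.03),("blade",(.6305,.371),.14,.012)):
        t=np.arange(-.016,.0241,.002);acc=0
        for q in np.linspace(-w,w,15):
            P=[np.r_[base,z]+q*np.array([u[1],-u[0],0])+k*u for k in t]
            uv=np.array([proj(C,p) for p in P],np.float32)
            acc=acc+cv2.remap(g,uv[:,0],uv[:,1],cv2.INTER_CUBIC).ravel()
        print(n,lab,dict(zip((t*1000).round().astype(int).tolist(),(acc/15).round().astype(int).tolist())))
```

```text
scene end {-16: 246, -14: 246, -12: 246, -10: 246, -8: 246, -6: 247, -4: 253, -2: 231, 0: 165, 2: 94, 4: 57, 6: 52, 8: 54, 10: 55, 12: 54, 14: 55, 16: 55, 18: 55, 20: 54, 22: 54, 24: 54}
scene blade {-16: 73, -14: 84, -12: 93, -10: 105, -8: 116, -6: 119, -4: 141, -2: 195, 0: 232, 2: 177, 4: 95, 6: 60, 8: 53, 10: 55, 12: 55, 14: 55, 16: 55, 18: 55, 20: 55, 22: 55, 24: 55}
side end {-16: 254, -14: 254, -12: 254, -10: 254, -8: 254, -6: 254, -4: 254, -2: 254, 0: 242, 2: 216, 4: 202, 6: 181, 8: 128, 10: 67, 12: 47, 14: 51, 16: 52, 18: 51, 20: 51, 22: 52, 24: 52}
side blade {-16: 51, -14: 50, -12: 50, -10: 50, -8: 45, -6: 59, -4: 133, -2: 216, 0: 239, 2: 222, 4: 188, 6: 173, 8: 173, 10: 171, 12: 167, 14: 161, 16: 153, 18: 144, 20: 134, 22: 125, 24: 116}
```

Edge profiles put the board end in line to within about 1–2 mm: scene -0.9, side about -2 and wrist about 0. The board is still gripped, flat and still, so I'm handing it in.

```bash
python3 -c "
from plant import *
print(job_done())"
```

```text
the job is handed in; nothing more can be done
None
```

I slid the board about 153 mm straight out along the riser, and its end now lines up with the gauge blade to within about 1–2 mm; the arm is still gripping the rib and holding it flat and still, the gauge, bottle, jar and box were not touched, and the job was handed in after about 8 s.

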